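# Move a run of vials from the block bath to the rack in order

### The arm

A 6-joint arm with a two-finger parallel gripper is mounted at the origin on the work surface. World frame = base frame: x ahead of the robot, y to its left, z up, the work surface at z = 0. Lengths are in mm, angles in rad, forces in N, time in s.
With the tool pointing down it reaches from about 375 to 975 mm from the base axis. Payload 3.8 kg.
Tool frame: the origin (TCP) lies on the centre line of the jaws, within the pads' length; the fingertips stand 22 mm ahead of it and the grasp point (between the pads) lies 3 mm ahead of it (ctrl.tip_reach is the distance from the TCP to the fingertips, in mm); z points along the fingers, y is the line along which they close (so a half turn about z gives the same grasp; the last joint's range is limited). The gripper opens to 88 mm and grips with 3 to 60 N. Pads are 18 mm wide; open, the fingers measure 123 mm over their backs; the gripper's body (75 mm by 187 mm) begins 45 mm behind the grasp point.
Start: joints at [-1.233, 0.264, 1.604, -0, 1.274, -0.037], TCP at [247.103, -628.139, 260.706] pointing down, gripper open.
Joint ranges: [-2.63, 2.63], [-0.94, 2.18], [0.31, 2.57], [-1.31, 4.45], [0, 2.66], [-2.55, 2.55]. Speed limits (rad/s): [2.57, 2.57, 3.14, 3.14, 3.14, 3.14].

### API

Orientations are given as [roll, pitch, yaw] about the fixed x, y, z axes, in that order (R = Rz(yaw) Ry(pitch) Rx(roll)).
In Python, from cell import ctrl, viewer gives the robot as it stands.
- The arm moves only by the shell command python3 -m creep 'ROWS' [FORCE]. ROWS is JSON, a list of rows, each a list of 7 numbers: the shift along the world's x, y, z as a fraction of full scale, then the turn, a rotation vector about the world's x, y, z as a fraction of full scale, then the opening, from -1 (shut) to 1 (fully open), so that 0 is half open. In form: [[x, y, z, ax, ay, az, grip], ...]. A call has 1 to 12 rows; each row shifts and turns the commanded pose from where the row before left it; what a row does not reach is not made up. Full scale, the value 1, is 0.025 m for a shift and 6 degrees for a turn. A row lasts 1/12 s, in which the tool goes at most 41.7 mm and 7.16 degrees, less where a joint would pass 70% of its speed; a pose out of reach is approached as far as the arm can. A call with a number of a shift or a turn outside -1 to 1 is refused whole. A call with a gripper value outside its range is refused whole. The fingers move at their own pace and stop on an object; FORCE is the grip in N (left out, the last holds). Time passes only in rows, so rows that do not move let the fingers close. It gives the time, the measured TCP pose, the force, the opening and the grip force at its end, in the units of the state.
- ctrl.read_state(): the state, without advancing time (a new reading comes with each control period).
- viewer.capture(name): name is "side" or "top"; returns a dict with "frame" (420x560x3 uint8, red, green, blue), "range_z" (420x560 float32, mm along the optical axis (not along the pixel's ray), 0 where there is no reading), "fovy" (degrees; the focal length in pixels is half the picture's height over the tangent of half this angle, whatever the lens; pixels are square), "cx", "cy" (the principal point, pixels), "eye" and "rotation" of the camera in the world. Camera axes: x right, y up, looking along -z (the intrinsics and any distortion apply to the point x, -y, -z); pixel columns grow to the right and rows downward; lengths in mm; the calibration is good to about 2 mm. A picture is of the moment at which its call begins.
- ctrl.finish_job(): hands the job in; it is judged then, once.
Trained networks look in the newest picture that a camera, given by its name, has taken for a name from the list of things; names that differ only in an ending like _2 or _b are one class to them, and where a whole thing is asked for, a point or a joint stands for the part that bears it (a point fixed in the world has none). Each returns a list of dicts, best first, with "conf" (0 to 1); they miss things now and then, are a little off and sometimes report something else, mostly with a low value. They report only what shows in the picture. A call takes as long as a camera call. They do not tell look-alikes from the thing itself.
- viewer.look_for(camera, query): "rect" ([left, top, width, height] as shares, 0 to 1, of the picture: columns of its width, rows of its height, round what is visible of it).
- viewer.mark_of(camera, query): "location" ([column, row] as shares, 0 to 1, of the picture: columns of its width, rows of its height: a listed point, or the origin of a listed thing).
The state is a dict: "clock": time; "qpos": joint angles; "qd": joint speeds; "effort": joint torques, N m; "eef_pos": TCP position; "tcp_rot": TCP orientation; "force": force on the tool from outside, world axes, zero at the start; "ft_torque": the same for the moment, N m; "grip_width": finger opening in mm; "grasp_force": force on a finger pad.
Only numpy, scipy, OpenCV 4.12 (cv2) and the standard library are available. Lean on these libraries where they do the work, as an engineer would, in place of code of your own. Each camera call takes 0.05 s, during which the arm holds its last target. There are 200 camera calls.

### The job

The run is over and the bath is off: move the four unlabelled vials from the block bath to the empty vial rack, one to a compartment, keeping the order in which they stand, since they are known only by their place in the row. The vial beside the bath's control panel goes into the compartment beside the rack's handle, and so on along the row to the far end. Keep each vial upright, set it down gently on the compartment's floor without dropping it, and leave all four standing there.

Things in the scene. Friction and masses are not known exactly. Their poses are not given: they have to be found in the camera images.
- vial_wide: Wide amber glass vial, 40 mm across and straight, 84 mm tall with its full-width white ribbed screw cap (the top 16 mm). Origin: centre of its underside, z up along its axis; it is round, so its yaw means nothing. Stands loose in one of the four blocks, 25 mm deep. Its straight glass side may be gripped. Mass about 115 g (varies).
- vial_slim: Slim amber glass vial, 24 mm across and straight, 100 mm tall with its full-width white ribbed screw cap (the top 14 mm). Origin: centre of its underside, z up along its axis; it is round, so its yaw means nothing. Stands loose in one of the four blocks, 25 mm deep. Its straight glass side may be gripped. Mass about 50 g (varies).
- vial_bottle: Small round-shouldered amber glass bottle, 36 mm across and straight up to 70 mm, then a shoulder and a narrow neck with a 22 mm wide white screw cap; 98 mm tall. Origin: centre of its underside, z up along its axis; it is round, so its yaw means nothing. Stands loose in one of the four blocks, 25 mm deep. Its straight glass side may be gripped. Mass about 105 g (varies).
- vial_septum: Amber glass septum vial, 30 mm across and straight up to 72 mm, closed by a bare aluminium crimp cap (29 mm wide) with a grey disc in its middle; 89 mm tall. Origin: centre of its underside, z up along its axis; it is round, so its yaw means nothing. Stands loose in one of the four blocks, 25 mm deep. Its straight glass side may be gripped. Mass about 75 g (varies).
- block_wide: Aluminium insert block of the bath, 58 x 58 x 60 mm, fixed, with one round blind bore in the middle of its top, 44 mm across and 25 mm deep, in which the wide vial stands at the start. Origin: centre of its underside, 25 mm above the bench; its axes are parallel to the bath's. The four blocks sit in the bath in any order.
- block_slim: Aluminium insert block of the bath, 58 x 58 x 60 mm, fixed, with one round blind bore in the middle of its top, 28 mm across and 25 mm deep, in which the slim vial stands at the start. Origin: centre of its underside, 25 mm above the bench; its axes are parallel to the bath's. The four blocks sit in the bath in any order.
- block_bottle: Aluminium insert block of the bath, 58 x 58 x 60 mm, fixed, with one round blind bore in the middle of its top, 40 mm across and 25 mm deep, in which the small bottle stands at the start. Origin: centre of its underside, 25 mm above the bench; its axes are parallel to the bath's. The four blocks sit in the bath in any order.
- block_septum: Aluminium insert block of the bath, 58 x 58 x 60 mm, fixed, with one round blind bore in the middle of its top, 34 mm across and 25 mm deep, in which the septum vial stands at the start. Origin: centre of its underside, 25 mm above the bench; its axes are parallel to the bath's. The four blocks sit in the bath in any order.
- bath: Dry-block bath, off: white housing 116 mm wide (x), 85 mm high, fixed. Four blocks in a row along its y at y = +90, +30, -30, -90 mm, tops flush with the housing. Origin: on the bench under the row's middle. The grey control panel (black display, knob and switch on top, 100 mm high) is the end at +y, y = 133 to 215 mm; the other end is at y = -134. Vials' undersides start 60 mm above the bench.
- rack: Empty white vial rack, fixed, lying at any angle: open tray 243 (y) x 63 (x) mm, 32 mm high, four compartments in a row along its y, each 57 x 57 mm inside, walls 3 mm, floor 4 mm thick. Origin: centre of its underside; compartments centred at x = 0, y = +90, +30, -30, -90 mm. A steel bail handle sticks out 40 mm from the end at +y, beside the compartment at y = +90.
Mind the look-alikes: they are no part of the job. What is shaped like the vial_slim but green is not meant.

How it is judged (in metres and radians):
At the end, for the whole second after the job is handed in: Each vial is upright (within 6 degrees) and at rest on its compartment's floor (3 mm in height, 19 mm from the centre along and across). Its compartment, counted from the rack's handle, has the same number as its block counted from the bath's control panel (((y of block_wide in the frame of bath between 0.062 and 0.118 m and y of vial_wide in the frame of rack between 0.071 and 0.109 m) or (y of block_wide in the frame of bath between 0.002 and 0.058 m and y of vial_wide in the frame of rack between 0.011 and 0.049 m) or (y of block_wide in the frame of bath between -0.058 and -0.002 m and y of vial_wide in the frame of rack between -0.049 and -0.011 m) or (y of block_wide in the frame of bath between -0.118 and -0.062 m and y of vial_wide in the frame of rack between -0.109 and -0.071 m)) and x of vial_wide in the frame of rack between -0.019 and 0.019 m and z of vial_wide in the frame of rack between 0.001 and 0.007 m and angle between each of vial_wide, vial_slim, vial_bottle, vial_septum's own z axis and vertical below 0.1 rad and linear speed of each of vial_wide, vial_slim, vial_bottle, vial_septum below 0.02 m/s and angular speed of each of vial_wide, vial_slim, vial_bottle, vial_septum below 0.3 rad/s and ((y of block_slim in the frame of bath between 0.062 and 0.118 m and y of vial_slim in the frame of rack between 0.071 and 0.109 m) or (y of block_slim in the frame of bath between 0.002 and 0.058 m and y of vial_slim in the frame of rack between 0.011 and 0.049 m) or (y of block_slim in the frame of bath between -0.058 and -0.002 m and y of vial_slim in the frame of rack between -0.049 and -0.011 m) or (y of block_slim in the frame of bath between -0.118 and -0.062 m and y of vial_slim in the frame of rack between -0.109 and -0.071 m)) and x of vial_slim in the frame of rack between -0.019 and 0.019 m and z of vial_slim in the frame of rack between 0.001 and 0.007 m and ((y of block_bottle in the frame of bath between 0.062 and 0.118 m and y of vial_bottle in the frame of rack between 0.071 and 0.109 m) or (y of block_bottle in the frame of bath between 0.002 and 0.058 m and y of vial_bottle in the frame of rack between 0.011 and 0.049 m) or (y of block_bottle in the frame of bath between -0.058 and -0.002 m and y of vial_bottle in the frame of rack between -0.049 and -0.011 m) or (y of block_bottle in the frame of bath between -0.118 and -0.062 m and y of vial_bottle in the frame of rack between -0.109 and -0.071 m)) and x of vial_bottle in the frame of rack between -0.019 and 0.019 m and z of vial_bottle in the frame of rack between 0.001 and 0.007 m and ((y of block_septum in the frame of bath between 0.062 and 0.118 m and y of vial_septum in the frame of rack between 0.071 and 0.109 m) or (y of block_septum in the frame of bath between 0.002 and 0.058 m and y of vial_septum in the frame of rack between 0.011 and 0.049 m) or (y of block_septum in the frame of bath between -0.058 and -0.002 m and y of vial_septum in the frame of rack between -0.049 and -0.011 m) or (y of block_septum in the frame of bath between -0.118 and -0.062 m and y of vial_septum in the frame of rack between -0.109 and -0.071 m)) and x of vial_septum in the frame of rack between -0.019 and 0.019 m and z of vial_septum in the frame of rack between 0.001 and 0.007 m); the robot touches nothing.
It fails at once if a vial is tipped more than 30 degrees from upright (angle between any of vial_wide, vial_slim, vial_bottle, vial_septum's own z axis and vertical above 0.52 rad).
It fails at once if a vial is dropped (moves faster than 0.5 m/s with no finger on it: a fall of about 13 mm) ((linear speed of vial_wide above 0.5 m/s and contact force between vial_wide and the fingers below 0.02 N) or (linear speed of vial_slim above 0.5 m/s and contact force between vial_slim and the fingers below 0.02 N) or (linear speed of vial_bottle above 0.5 m/s and contact force between vial_bottle and the fingers below 0.02 N) or (linear speed of vial_septum above 0.5 m/s and contact force between vial_septum and the fingers below 0.02 N)).
It also fails if it takes over 120 s, if anything falls off the work surface, if the arm or the gripper's body presses on something with over 40 N, if the wrist force passes 120 N, or if a joint passes its speed limit or range.

## Working session

There is one attempt and no reset: what is moved stays moved. The work goes in short steps, Python scripts to look and compute and a shell command to move; the robot and the scene stay as the last step left them, time stands still between calls to the robot, and variables do not carry over. Pictures are saved under pics/ and viewed, at most 14 in all, crops included, and the job is handed in when it is done.

```bash
mkdir -p pics; ls
cat > h.py <<'E'
import numpy as np, cv2
from cell import ctrl, viewer
def cap(n):
    return viewer.capture(n)
def save(c,f): cv2.imwrite(f,c['frame'][:,:,::-1])
def cloud(c):
    H,W=c['range_z'].shape; f=H/2/np.tan(np.radians(c['fovy'])/2)
    u,v=np.meshgrid(np.arange(W)+.5,np.arange(H)+.5); z=c['range_z']
    p=np.stack([(u-c['cx'])/f*z,-(v-c['cy'])/f*z,-z],-1)
    P=p@np.array(c['rotation']).T+np.array(c['eye']); P[z<=0]=np.nan
    return P
E
python3 - <<'E'
from h import *
for n in('top','side'):
    c=cap(n); save(c,f'pics/{n}0.png'); print(n,{k:v for k,v in c.items() if k not in('frame','range_z')})
    P=cloud(c)
    for q in('vial_wide','vial_slim','vial_bottle','vial_septum','bath','rack','block_slim'):
        r=viewer.look_for(n,q); m=viewer.mark_of(n,q)
        print(q,[(round(d['conf'],2),np.round(np.array(d['rect'])*[560,420,560,420]).astype(int).tolist()) for d in r[:3]],[(round(d['conf'],2),np.round(np.array(d['location'])*[560,420]).astype(int).tolist()) for d in m[:3]])
print(ctrl.read_state())
E
```

```text
pics
top {'fovy': 52.23454922112066, 'cx': 276.7719618408469, 'cy': 205.35767371090662, 'eye': array([335.27767048, -25.10242504, 851.39708202]), 'rotation': array([ 0.19145335,  0.00749658, -1.5604507 ])}Traceback (most recent call last):
  File "<stdin>", line 4, in <module>
  File "h.py", line 10, in cloud
    P=p@np.array(c['rotation']).T+np.array(c['eye']); P[z<=0]=np.nan
      ~~~~~~~~~~~~~~~~~~~~~~~~~~~^~~~~~~~~~~~~~~~~~~
ValueError: operands could not be broadcast together with shapes (420,560) (3,)
```

```bash
sed -i "s/^import numpy.*/&\nfrom scipy.spatial.transform import Rotation as Ro/; s/np.array(c\['rotation'\]).T/Ro.from_euler('xyz',c['rotation']).as_matrix().T/" h.py
python3 - <<'E'
from h import *
for n in('top','side'):
    c=cap(n); save(c,f'pics/{n}0.png'); print(n,{k:v for k,v in c.items() if k not in('frame','range_z')})
    P=cloud(c); np.save(n+'.npy',P)
    for q in('vial_wide','vial_slim','vial_bottle','vial_septum','bath','rack','block_slim'):
        r=viewer.look_for(n,q); m=viewer.mark_of(n,q)
        print(q,[(round(d['conf'],2),np.round(np.array(d['rect'])*[560,420,560,420]).astype(int).tolist()) for d in r[:3]],[(round(d['conf'],2),np.round(np.array(d['location'])*[560,420]).astype(int).tolist()) for d in m[:3]])
print(ctrl.read_state())
E
```

```text
top {'fovy': 52.23454922112066, 'cx': 276.7719618408469, 'cy': 205.35767371090662, 'eye': array([335.27767048, -25.10242504, 851.39708202]), 'rotation': array([ 0.19145335,  0.00749658, -1.5604507 ])}
vial_wide [] [(0.81, [125, 177])]
vial_slim [(0.81, [151, 228, 27, 24]), (0.44, [68, 162, 34, 25])] [(0.65, [171, 239]), (0.56, [161, 183])]
vial_bottle [(0.96, [67, 162, 36, 26])] [(0.59, [98, 181])]
vial_septum [(0.57, [170, 165, 22, 26])] [(0.83, [188, 186])]
bath [(0.78, [18, 145, 201, 78])] [(0.75, [150, 187])]
rack [(0.55, [315, 136, 117, 119])] []
block_slim [(0.61, [138, 164, 35, 36])] []
side {'fovy': 44.55433466831506, 'cx': 279.56213526697763, 'cy': 201.43307564432413, 'eye': array([373.71549475, 815.78467463, 592.73826193]), 'rotation': array([ 1.0276448 ,  0.00303284, -3.02156681])}
vial_wide [(0.58, [200, 261, 31, 49]), (0.47, [225, 215, 24, 43])] [(0.62, [221, 316]), (0.3, [207, 340])]
vial_slim [(0.86, [218, 233, 16, 44]), (0.86, [287, 263, 17, 55])] [(0.56, [296, 315])]
vial_bottle [(0.84, [193, 282, 33, 58])] [(0.59, [208, 340])]
vial_septum [(0.91, [225, 217, 24, 41])
[... 205 characters left out ...]
8, [231, 264, 20, 28])] []
{'clock': 1.55, 'qpos': array([-1.23287646e+00,  2.63865241e-01,  1.60399486e+00, -1.32283106e-05,
        1.27369324e+00, -3.69352451e-02]), 'qd': array([-0.00073401,  0.00070307, -0.00094517, -0.00021555, -0.00014105,
       -0.00023712]), 'effort': array([-2.52286854e-04, -5.02034998e+01, -3.57248211e+01,  7.28302659e-02,
        1.84442173e-02,  3.75566117e-06]), 'eef_pos': array([ 247.11508448, -628.13858709,  260.73194937]), 'tcp_rot': array([3.14155383e+00, 1.40922624e-05, 3.74858983e-01]), 'force': array([ 0.54215367, -0.15340327, -0.24008118]), 'ft_torque': array([ 0.01181281,  0.01012184, -0.05131915]), 'grasp_force': 0.0, 'grip_width': 88.52434976091106}
```

View pics/top0.png

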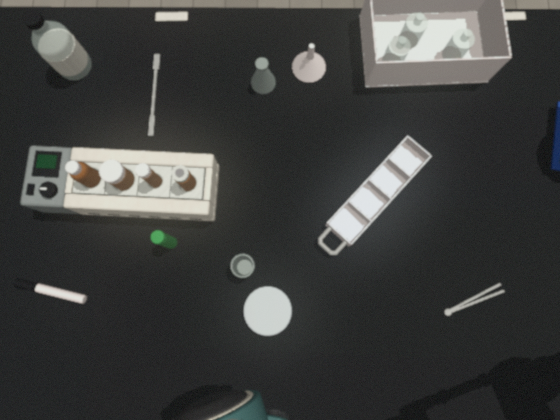

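View pics/side0.png

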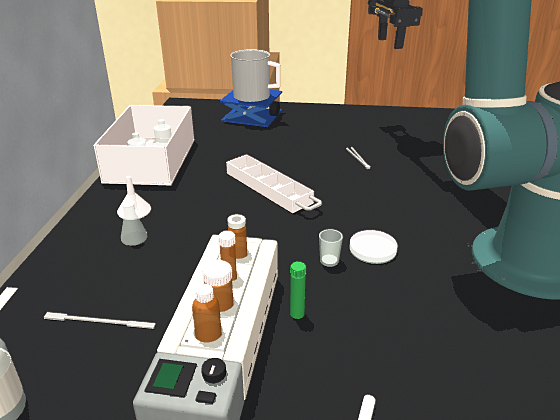

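Top view: the bath has its panel at the left (45,175). From the panel the row is bottle (82,173), wide (117,175), slim (149,176), septum (184,179). The rack runs from its handle (332,240) to its far end (410,150). The green look-alike is at (163,240).

Run:
```python
from h import *
for n in('top','side'):
    P=np.load(n+'.npy'); z=P[...,2]
    print(n,'bench',np.nanmedian(z[(abs(z)<20)]))
    # bath region
    if n=='top': b=P[140:225,18:222].reshape(-1,3); r=P[130:258,312:436].reshape(-1,3)
    else: b=P[200:420,130:285].reshape(-1,3); r=P[150:215,222:325].reshape(-1,3)
    t=b[abs(b[:,2]-85)<5]; 
    rc=cv2.minAreaRect(t[:,:2].astype(np.float32)); print('bath top',rc, np.median(t[:,2]))
    t=b[abs(b[:,2]-100)<4]; print('panel',t.mean(0),len(t), cv2.minAreaRect(t[:,:2].astype(np.float32)))
    for lo in (124,144): pass
    t=b[(b[:,2]>106)]; 
    m=np.nan_to_num(P[...,2])>125
    k,l,s,ce=cv2.connectedComponentsWithStats(m.astype(np.uint8))
    for i in range(1,k):
        q=P[l==i]
        if 15<len(q)<1500 and np.ptp(q[:,0])<90 and 300<q[:,0].mean(): 
            top=np.percentile(q[:,2],97); w=q[q[:,2]>top-5]; print(' comp',ce[i].round(),len(q),top.round(1),w.min(0).round(),w.max(0).round(),((w.min(0)+w.max(0))/2).round(1))
    for zz in((26,37),):
        t=r[(r[:,2]>zz[0])&(r[:,2]<zz[1])]; print('rim',len(t),cv2.minAreaRect(t[:,:2].astype(np.float32)),np.median(t[:,2]))
    t=r[(r[:,2]>9)&(r[:,2]<60)];print(t.min(0),t.max(0))
```

```text
top bench 0.6886273681077455
bath top ((530.075927734375, 278.269287109375), (349.66070556640625, 116.87371063232422), 87.56034851074219) 85.69988588702017
panel [512.7804304  337.24021243  99.98267815] 345 ((525.8140258789062, 273.1060791015625), (48.16410446166992, 281.12371826171875), 3.8686728477478027)
 comp [39. 26.] 730 172.4 [787. 405. 168.] [820. 438. 174.] [803.9 421.5 170.9]
 comp [112. 172.] 519 147.0 [510. 248. 142.] [550. 286. 148.] [529.9 266.8 145.1]
 comp [ 78. 170.] 399 160.5 [521. 316. 156.] [542. 338. 162.] [531.8 327.  159.1]
 comp [145. 172.] 263 162.5 [516. 195. 158.] [539. 219. 164.] [527.2 207.1 161.1]
 comp [181. 175.] 297 152.1 [511. 133. 147.] [539. 161. 154.] [524.7 146.8 150.4]
rim 838 ((513.892333984375, -205.75125122070312), (62.99854278564453, 283.376220703125), 47.3936767578125) 31.47861427505842
[ 400.05614679 -322.55241303    9.06805811] [636.75756577 -98.52129323  36.93025284]
side bench -1.0363863854246347
bath top ((558.2796630859375, 202.99603271484375), (240.3956756591797, 521.6893920898438), 21.3035888671875) 84.0132884108964
panel [512.32748288 349.18009002  98.82693274] 623 ((525.7621459960938, 280.27313232421875), (50.87004470825195, 269.47552490234375), 4.289761066436768)
 comp [231. 235.] 732 159.6 [515. 197. 155.] [539. 220. 161.] [527.2 208.4 158. ]
 comp [211. 288.] 1355 157.5 [520. 316. 153.] [542. 340. 159.] [531.3 327.8 155.7]
rim 538 ((514.8474731445312, -205.62562561035156), (67.5665512084961, 287.7108154296875), 47.072696685791016) 29.20672578431561
[ 398.38824026 -327.57748152    9.00814432] [638.73365073 -93.51125854  35.06315134]
```

Both cameras agree to about 1 mm. The row from the panel is bottle (532,327), wide (530,267), slim (527,208), septum (525,147). Rack compartments from the handle are (463,-158), (507,-199), (551,-239.5), (595,-280). I'll start with septum, the vial nearest the rack.

```bash
python3 -m creep '[[1,1,0,0,0,1,1],[1,1,0,0,0,1,1],[1,1,0,0,0,1,1],[1,1,0,0,0,1,1],[1,1,0,0,0,1,1],[1,1,0,0,0,1,1],[1,1,0,0,0,1,1],[1,1,0,0,0,1,1],[1,1,0,0,0,1,1],[1,1,0,0,0,1,1],[1,1,0,0,0,1,1]]' 20 && python3 -m creep '[[0,1,0,0,0,0,1],[0,1,0,0,0,0,1],[0,1,0,0,0,0,1],[0,1,0,0,0,0,1],[0,1,0,0,0,0,1],[0,1,0,0,0,0,1],[0,1,0,0,0,0,1],[0,1,0,0,0,0,1],[0,1,0,0,0,0,1],[0,0.8,0,0,0,0,1],[0,0,0,0,0,0,1]]'
```

```text
clock: 2.47
eef_pos: [523.2, -351.8, 261.0]
tcp_rot: [3.141, 0.0, 1.532]
force: [0.6, -0.7, 0.4]
grip_width: 88.0
grasp_force: 0.0
clock: 3.38
eef_pos: [521.9, -105.1, 260.9]
tcp_rot: [3.141, -0.001, 1.53]
force: [0.0, -1.4, -0.0]
grip_width: 88.1
grasp_force: 0.0
```

```bash
python3 -m creep '[[0.1,1,0,0,0,0,1],[0,1,0,0,0,0,1],[0,1,0,0,0,0,1],[0,1,0,0,0,0,1],[0,1,0,0,0,0,1],[0,1,0,0,0,0,1],[0,1,0,0,0,0,1],[0,1,0,0,0,0,1],[0,1,0,0,0,0,1],[0,0.6,0,0,0,0,1],[0,0.48,0,0,0,0,1],[0,0,0,0,0,0,1]]' && python3 -m creep '[[0,0,-1,0,0,0,1],[0,0,-1,0,0,0,1],[0,0,-0.4,0,0,0,1],[0,0,0,0,0,0,1]]'
python3 - <<'E'
from h import *
c=cap('side'); f=c['frame'][180:400,120:340]; cv2.imwrite('pics/s1.png',cv2.resize(f,None,fx=2.5,fy=2.5)[:,:,::-1])
E
```

```text
clock: 4.38
eef_pos: [524.9, 145.2, 260.8]
tcp_rot: [3.141, -0.0, 1.528]
force: [0.6, 0.2, -0.4]
grip_width: 88.2
grasp_force: 0.0
clock: 4.72
eef_pos: [522.5, 142.3, 197.4]
tcp_rot: [-3.135, 0.002, 1.526]
force: [-0.2, 0.7, 0.3]
grip_width: 87.8
grasp_force: 0.0
```

View pics/s1.png

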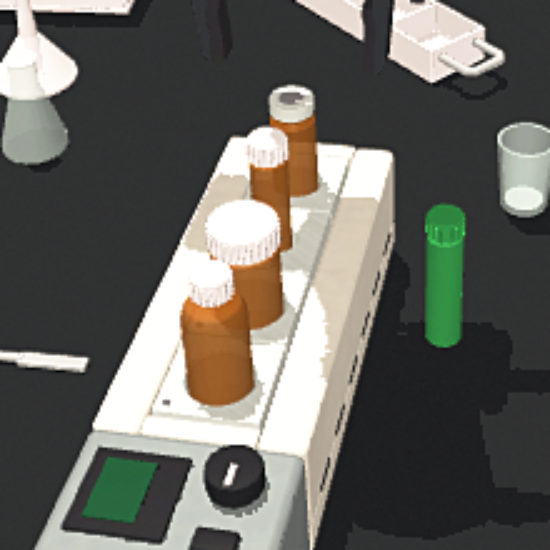

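The open fingers (210,30) and (375,30) straddle the septum vial (293,140), with wide margin. I'll let the arm settle and correct.

```bash
python3 -m creep '[[0,0,0,0,0,0,1],[0,0,0,0,0,0,1]]'
```

```text
clock: 4.93
eef_pos: [525.8, 143.7, 202.4]
tcp_rot: [3.139, -0.001, 1.526]
force: [1.7, 0.0, 1.0]
grip_width: 88.0
grasp_force: 0.0
```

```bash
python3 -m creep '[[-0.03,0.13,-0.6,0,0,0,1],[0,0,-0.7,0,0,0,1],[0,0,-0.7,0,0,0,1],[0,0,-0.7,0,0,0,1],[0,0,-0.4,0,0,0,1],[0,0,-0.2,0,0,0,1],[0,0,0,0,0,0,1],[0,0,0,0,0,0,1],[0,0,0,0,0,0,1]]'
```

```text
clock: 5.68
eef_pos: [524.9, 147.4, 119.6]
tcp_rot: [3.139, -0.001, 1.527]
force: [1.0, -0.4, 0.8]
grip_width: 88.4
grasp_force: 0.0
```

```bash
python3 -m creep '[[0,0,-0.16,0,0,0,1],[0,0,0,0,0,0,0],[0,0,0,0,0,0,-0.2],[0,0,0,0,0,0,-1],[0,0,0,0,0,0,-1],[0,0,0,0,0,0,-1],[0,0,0,0,0,0,-1],[0,0,0,0,0,0,-1],[0,0,0,0,0,0,-1]]' 15
```

```text
clock: 6.43
eef_pos: [523.9, 147.1, 114.2]
tcp_rot: [3.142, -0.0, 1.527]
force: [-0.5, 0.0, -0.6]
grip_width: 36.8
grasp_force: 0.0
```

```bash
python3 -m creep '[[0,0,0,0,0,0,-1],[0,0,0,0,0,0,-1],[0,0,0,0,0,0,-1],[0,0,0,0,0,0,-1]]' 15 && python3 -m creep '[[0,0,0.2,0,0,0,-1],[0,0,0.4,0,0,0,-1],[0,0,0.6,0,0,0,-1],[0,0,0.8,0,0,0,-1],[0,0,0.8,0,0,0,-1],[0,0,0.8,0,0,0,-1],[0,0,0.6,0,0,0,-1],[0,0,0.4,0,0,0,-1],[0,0,0,0,0,0,-1],[0,0,0,0,0,0,-1]]'
```

```text
clock: 6.77
eef_pos: [524.0, 147.1, 114.3]
tcp_rot: [3.141, -0.0, 1.527]
force: [0.6, 0.1, 0.1]
grip_width: 29.4
grasp_force: 15.0
clock: 7.6
eef_pos: [524.0, 147.1, 229.8]
tcp_rot: [3.14, -0.0, 1.527]
force: [-0.6, 0.5, -1.3]
grip_width: 29.4
grasp_force: 15.0
```

```bash
python3 -m creep '[[0.285,-0.4,0,0,0,0.4,-1],[0.285,-0.8,0,0,0,0.83,-1],[0.285,-0.9,0,0,0,0.83,-1],[0.285,-0.9,0,0,0,0.83,-1],[0.285,-0.9,0,0,0,0.83,-1],[0.285,-0.9,0,0,0,0.83,-1],[0.285,-0.9,0,0,0,0.83,-1],[0.285,-0.9,0,0,0,0.83,-1],[0.285,-0.9,0,0,0,0.83,-1],[0.285,-0.9,0,0,0,0.83,-1],[0,-0.9,0,0,0,0.45,-1]]' && python3 -m creep '[[0,-0.9,0,0,0,0,-1],[0,-0.9,0,0,0,0,-1],[0,-0.9,0,0,0,0,-1],[0,-0.9,0,0,0,0,-1],[0,-0.9,0,0,0,0,-1],[0,-0.9,0,0,0,0,-1],[0,-0.9,0,0,0,0,-1],[0,-0.7,0,0,0,0,-1],[0,-0.4,0,0,0,0,-1],[0,0,0,0,0,0,-1],[0,0,0,0,0,0,-1],[0,0,0,0,0,0,-1]]'
```

```text
clock: 8.52
eef_pos: [595.0, -86.4, 227.1]
tcp_rot: [-3.14, -0.002, 2.402]
force: [-0.1, 0.1, -0.9]
grip_width: 29.2
grasp_force: 15.0
clock: 9.52
eef_pos: [595.0, -269.4, 228.7]
tcp_rot: [3.141, -0.001, 2.398]
force: [0.3, -0.1, -1.3]
grip_width: 29.4
grasp_force: 15.0
```

```bash
python3 -m creep '[[0,-0.43,-0.3,0,0,0,-1],[0,0,-0.7,0,0,0,-1],[0,0,-0.8,0,0,0,-1],[0,0,-0.8,0,0,0,-1],[0,0,-0.8,0,0,0,-1],[0,0,-0.8,0,0,0,-1],[0,0,-0.7,0,0,0,-1],[0,0,-0.4,0,0,0,-1],[0,0,0,0,0,0,-1],[0,0,0,0,0,0,-1],[0,0,0,0,0,0,-1]]'
python3 - <<'E'
from h import *
c=cap('side'); f=c['frame'][100:250,190:350]; cv2.imwrite('pics/s2.png',cv2.resize(f,None,fx=3.5,fy=3.5)[:,:,::-1])
E
```

```text
clock: 10.43
eef_pos: [596.0, -281.4, 97.9]
tcp_rot: [3.141, 0.002, 2.398]
force: [0.2, -0.2, -0.9]
grip_width: 29.3
grasp_force: 15.0
```

View pics/s2.png

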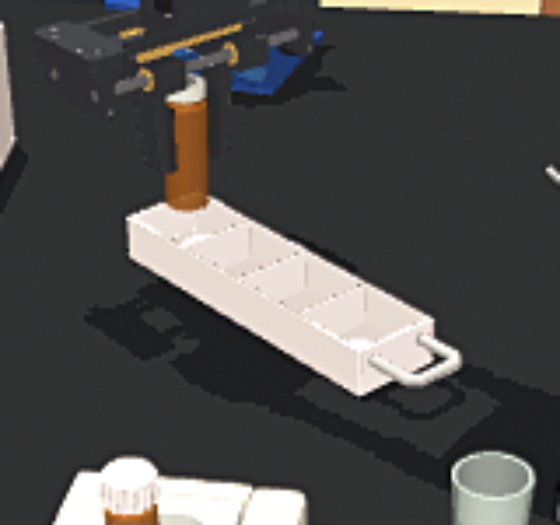

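The septum vial hangs upright over the far compartment (190,210). Lowering it now.

```bash
python3 -m creep '[[0,0,-0.4,0,0,0,-1],[0,0,-0.4,0,0,0,-1],[0,0,-0.3,0,0,0,-1],[0,0,-0.2,0,0,0,-1],[0,0,-0.1,0,0,0,-1],[0,0,0,0,0,0,-1],[0,0,0,0,0,0,-1],[0,0,0,0,0,0,-1]]' && python3 -m creep '[[0,0,-0.06,0,0,0,-1],[0,0,0,0,0,0,-1],[0,0,0,0,0,0,-1]]'
```

```text
clock: 11.15
eef_pos: [595.4, -281.3, 62.0]
tcp_rot: [3.141, 0.001, 2.398]
force: [-0.6, -0.0, -0.3]
grip_width: 29.4
grasp_force: 15.0
clock: 11.4
eef_pos: [595.2, -281.2, 60.4]
tcp_rot: [3.142, 0.0, 2.398]
force: [-0.2, -0.5, -0.9]
grip_width: 29.6
grasp_force: 15.0
```

```bash
python3 -m creep '[[0,0,-0.06,0,0,0,-1],[0,0,0,0,0,0,-1],[0,0,0,0,0,0,-1]]' && python3 -m creep '[[0,0,-0.04,0,0,0,-1],[0,0,0,0,0,0,-1],[0,0,0,0,0,0,-1]]'
```

```text
clock: 11.65
eef_pos: [595.0, -281.1, 58.6]
tcp_rot: [-3.142, -0.0, 2.398]
force: [0.4, -0.7, -0.6]
grip_width: 29.4
grasp_force: 15.0
clock: 11.9
eef_pos: [595.4, -281.3, 58.2]
tcp_rot: [3.141, 0.001, 2.398]
force: [-1.6, -0.4, 2.4]
grip_width: 29.4
grasp_force: 15.0
```

Contact came at the predicted height. Opening and going up.

```bash
python3 -m creep '[[0,0,0,0,0,0,-0.2],[0,0,0,0,0,0,0],[0,0,0,0,0,0,0.4],[0,0,0,0,0,0,0.4],[0,0,0,0,0,0,0.4],[0,0,0,0,0,0,0.4],[0,0,0,0,0,0,0.4],[0,0,0,0,0,0,0.4]]' && python3 -m creep '[[0,0,0.3,0,0,0,0.5],[0,0,0.6,0,0,0,0.6],[0,0,0.9,0,0,0,0.6],[0,0,1,0,0,0,0.6],[0,0,1,0,0,0,0.8],[0,0,1,0,0,0,1],[0,0,1,0,0,0,1],[0,0,0.6,0,0,0,1],[0,0,0,0,0,0,1],[0,0,0,0,0,0,1]]'
python3 - <<'E'
from h import *
c=cap('top');P=cloud(c);q=P[130:258,312:436].reshape(-1,3);t=q[(q[:,2]>86)&(q[:,2]<105)];print(len(t),(t.min(0)+t.max(0))/2,t.max(0)-t.min(0))
q=P[140:225,18:222].reshape(-1,3);
E
```

```text
clock: 12.57
eef_pos: [595.1, -281.1, 57.7]
tcp_rot: [-3.142, -0.0, 2.398]
force: [-0.8, 0.1, 0.2]
grip_width: 61.5
grasp_force: 0.0
clock: 13.4
eef_pos: [595.8, -281.5, 219.4]
tcp_rot: [3.141, 0.003, 2.398]
force: [-0.8, 0.3, -0.7]
grip_width: 88.0
grasp_force: 0.0
200 [ 595.21109604 -279.61459642   92.17893458] [27.81765525 28.2766089  12.19577616]
```

Septum stands centred in its compartment. Slim is next.

```bash
python3 -m creep '[[-0.27,0.5,0,0,0,-0.6,1],[-0.27,0.9,0,0,0,-0.8,1],[-0.27,0.9,0,0,0,-0.8,1],[-0.27,0.9,0,0,0,-0.8,1],[-0.27,0.9,0,0,0,-0.8,1],[-0.27,0.9,0,0,0,-0.8,1],[-0.27,0.9,0,0,0,-0.8,1],[-0.27,0.9,0,0,0,-0.8,1],[-0.27,0.9,0,0,0,-0.8,1],[-0.27,0.9,0,0,0,-0.8,1],[0,0.9,0,0,0,-0.52,1]]' && python3 -m creep '[[0,0.9,0,0,0,0,1],[0,0.9,0,0,0,0,1],[0,0.9,0,0,0,0,1],[0,0.9,0,0,0,0,1],[0,0.9,0,0,0,0,1],[0,0.9,0,0,0,0,1],[0,0.9,0,0,0,0,1],[0,0.9,0,0,0,0,1],[0,0.9,0,0,0,0,1],[0,0.9,0,0,0,0,1],[0,0.6,0,0,0,0,1],[0,0.3,0,0,0,0,1]]' && python3 -m creep '[[0,0,0,0,0,0,1],[0,0,0,0,0,0,1],[0,0,0,0,0,0,1]]'
```

```text
clock: 14.37
eef_pos: [524.9, -42.4, 215.1]
tcp_rot: [-3.136, -0.0, 1.523]
force: [0.6, -1.1, -0.2]
grip_width: 88.0
grasp_force: 0.0
clock: 15.37
eef_pos: [526.2, 205.3, 215.3]
tcp_rot: [-3.138, 0.001, 1.528]
force: [0.1, 0.2, -0.6]
grip_width: 88.2
grasp_force: 0.0
clock: 15.62
eef_pos: [527.2, 202.9, 216.9]
tcp_rot: [-3.14, 0.001, 1.526]
force: [-0.6, 0.1, -0.3]
grip_width: 87.8
grasp_force: 0.0
```

```bash
python3 -m creep '[[0,0.19,-0.5,0,0,0,1],[0,0,-0.7,0,0,0,1],[0,0,-0.7,0,0,0,1],[0,0,-0.7,0,0,0,1],[0,0,-0.6,0,0,0,1],[0,0,-0.3,0,0,0,1],[0,0,-0.14,0,0,0,1],[0,0,0,0,0,0,0.6],[0,0,0,0,0,0,0.2],[0,0,0,0,0,0,0],[0,0,0,0,0,0,0]]'
```

```text
clock: 16.53
eef_pos: [528.4, 208.9, 127.9]
tcp_rot: [3.14, -0.001, 1.527]
force: [-0.0, 0.5, 0.4]
grip_width: 63.7
grasp_force: 0.0
```

```bash
python3 -m creep '[[-0.04,-0.04,-0.16,0,0,0,0],[0,0,0,0,0,0,-0.2],[0,0,0,0,0,0,-0.4],[0,0,0,0,0,0,-1],[0,0,0,0,0,0,-1],[0,0,0,0,0,0,-1],[0,0,0,0,0,0,-1],[0,0,0,0,0,0,-1],[0,0,0,0,0,0,-1],[0,0,0,0,0,0,-1],[0,0,0,0,0,0,-1],[0,0,0,0,0,0,-1]]' 12
```

```text
clock: 17.53
eef_pos: [526.7, 207.6, 122.8]
tcp_rot: [3.141, -0.0, 1.527]
force: [-0.4, 0.6, 1.3]
grip_width: 23.2
grasp_force: 12.0
```

```bash
python3 -m creep '[[0,0,0.2,0,0,0,-1],[0,0,0.4,0,0,0,-1],[0,0,0.6,0,0,0,-1],[0,0,0.8,0,0,0,-1],[0,0,0.8,0,0,0,-1],[0,0,0.8,0,0,0,-1],[0,0,0.6,0,0,0,-1],[0,0,0.4,0,0,0,-1],[0,0,0,0,0,0,-1],[0,0,0,0,0,0,-1]]' && python3 -m creep '[[0.1,-0.4,0,0,0,0.4,-1],[0.1,-0.8,0,0,0,0.83,-1],[0.1,-0.9,0,0,0,0.83,-1],[0.1,-0.9,0,0,0,0.83,-1],[0.1,-0.9,0,0,0,0.83,-1],[0.1,-0.9,0,0,0,0.83,-1],[0.1,-0.9,0,0,0,0.83,-1],[0.1,-0.9,0,0,0,0.83,-1],[0.1,-0.9,0,0,0,0.83,-1],[0.1,-0.9,0,0,0,0.83,-1],[0,-0.9,0,0,0,0.45,-1]]' && python3 -m creep '[[0,-0.9,0,0,0,0,-1],[0,-0.9,0,0,0,0,-1],[0,-0.9,0,0,0,0,-1],[0,-0.9,0,0,0,0,-1],[0,-0.9,0,0,0,0,-1],[0,-0.9,0,0,0,0,-1],[0,-0.9,0,0,0,0,-1],[0,-0.9,0,0,0,0,-1],[0,-0.8,0,0,0,0,-1],[0,-0.4,0,0,0,0,-1],[0,0,0,0,0,0,-1],[0,0,0,0,0,0,-1]]'
```

```text
clock: 18.37
eef_pos: [526.8, 207.7, 238.4]
tcp_rot: [3.14, -0.0, 1.527]
force: [0.0, 0.3, -1.0]
grip_width: 23.3
grasp_force: 12.0
clock: 19.28
eef_pos: [550.7, -25.9, 235.8]
tcp_rot: [-3.14, -0.002, 2.402]
force: [0.4, 0.4, -1.2]
grip_width: 23.4
grasp_force: 12.0
clock: 20.28
eef_pos: [551.0, -234.5, 236.5]
tcp_rot: [-3.141, -0.003, 2.397]
force: [-0.0, 0.5, 0.5]
grip_width: 23.6
grasp_force: 12.0
```

```bash
python3 -m creep '[[0,-0.18,-0.3,0,0,0,-1],[0,0,-0.7,0,0,0,-1],[0,0,-0.8,0,0,0,-1],[0,0,-0.8,0,0,0,-1],[0,0,-0.8,0,0,0,-1],[0,0,-0.8,0,0,0,-1],[0,0,-0.7,0,0,0,-1],[0,0,-0.4,0,0,0,-1],[0,0,0,0,0,0,-1],[0,0,0,0,0,0,-1],[0,0,0,0,0,0,-1]]'&& python3 -m creep '[[0,0,-0.3,0,0,0,-1],[0,0,-0.3,0,0,0,-1],[0,0,-0.3,0,0,0,-1],[0,0,-0.2,0,0,0,-1],[0,0,0,0,0,0,-1],[0,0,0,0,0,0,-1],[0,0,0,0,0,0,-1]]'
```

```text
clock: 21.2
eef_pos: [552.5, -239.4, 106.3]
tcp_rot: [3.141, 0.002, 2.399]
force: [0.3, 0.3, -0.7]
grip_width: 23.7
grasp_force: 12.0
clock: 21.78
eef_pos: [551.6, -239.5, 77.6]
tcp_rot: [-3.142, -0.0, 2.398]
force: [-0.6, 0.1, -0.6]
grip_width: 23.2
grasp_force: 12.0
```

Floor contact is expected at TCP 66.8.

```bash
python3 -m creep '[[0,0,-0.16,0,0,0,-1],[0,0,-0.16,0,0,0,-1],[0,0,-0.06,0,0,0,-1],[0,0,0,0,0,0,-1],[0,0,0,0,0,0,-1],[0,0,0,0,0,0,-1]]'&& python3 -m creep '[[0,0,-0.04,0,0,0,-1],[0,0,0,0,0,0,-1],[0,0,0,0,0,0,-1]]'
```

```text
clock: 22.28
eef_pos: [551.7, -239.4, 68.3]
tcp_rot: [3.142, 0.0, 2.398]
force: [0.5, -0.4, -0.6]
grip_width: 23.4
grasp_force: 12.0
clock: 22.53
eef_pos: [551.6, -239.4, 67.2]
tcp_rot: [3.142, 0.0, 2.398]
force: [0.0, -0.7, -0.4]
grip_width: 23.6
grasp_force: 12.0
```

```bash
python3 -m creep '[[0,0,-0.04,0,0,0,-1],[0,0,0,0,0,0,-1],[0,0,0,0,0,0,-1]]'
```

```text
clock: 22.78
eef_pos: [552.0, -239.6, 66.7]
tcp_rot: [3.141, 0.001, 2.398]
force: [-0.6, 0.8, 3.7]
grip_width: 23.7
grasp_force: 12.0
```

```bash
python3 -m creep '[[0,0,0,0,0,0,-0.3],[0,0,0,0,0,0,-0.1],[0,0,0,0,0,0,0.4],[0,0,0,0,0,0,0.4],[0,0,0,0,0,0,0.4],[0,0,0,0,0,0,0.4],[0,0,0,0,0,0,0.4],[0,0,0,0,0,0,0.4]]' && python3 -m creep '[[0,0,0.3,0,0,0,0.5],[0,0,0.6,0,0,0,0.6],[0,0,0.9,0,0,0,0.6],[0,0,1,0,0,0,0.6],[0,0,1,0,0,0,0.8],[0,0,1,0,0,0,1],[0,0,1,0,0,0,1],[0,0,0.6,0,0,0,1],[0,0,0,0,0,0,1],[0,0,0,0,0,0,1]]'; python3 -m creep '[[-0.09,0.5,0,0,0,-0.6,1],[-0.09,0.9,0,0,0,-0.8,1],[-0.09,0.9,0,0,0,-0.8,1],[-0.09,0.9,0,0,0,-0.8,1],[-0.09,0.9,0,0,0,-0.8,1],[-0.09,0.9,0,0,0,-0.8,1],[-0.09,0.9,0,0,0,-0.8,1],[-0.09,0.9,0,0,0,-0.8,1],[-0.09,0.9,0,0,0,-0.8,1],[-0.09,0.9,0,0,0,-0.8,1],[0,0.9,0,0,0,-0.52,1]]' && python3 -m creep '[[0,0.9,0,0,0,0,1],[0,0.9,0,0,0,0,1],[0,0.9,0,0,0,0,1],[0,0.9,0,0,0,0,1],[0,0.9,0,0,0,0,1],[0,0.9,0,0,0,0,1],[0,0.9,0,0,0,0,1],[0,0.9,0,0,0,0,1],[0,0.9,0,0,0,0,1],[0,0.9,0,0,0,0,1],[0,0.9,0,0,0,0,1],[0,0.6,0,0,0,0,1]]' && python3 -m creep '[[0,0.2,0,0,0,0,1],[0,0,0,0,0,0,1],[0,0,0,0,0,0,1],[0,0,0,0,0,0,1]]'
python3 - <<'E'
from h import *
c=cap('top');save(c,'pics/t3.png');P=cloud(c);q=P[130:258,312:436].reshape(-1,3);t=q[(q[:,2]>96)&(q[:,2]<110)];print(len(t),(t.min(0)+t.max(0))/2,t.max(0)-t.min(0))
E
```

```text
clock: 23.45
eef_pos: [551.6, -239.4, 66.1]
tcp_rot: [-3.142, -0.0, 2.398]
force: [-0.2, -0.4, -0.1]
grip_width: 62.0
grasp_force: 0.0
clock: 24.28
eef_pos: [552.2, -239.7, 227.7]
tcp_rot: [3.141, 0.003, 2.398]
force: [0.5, 0.1, -1.1]
grip_width: 88.1
grasp_force: 0.0
clock: 25.2
eef_pos: [527.2, -0.8, 223.8]
tcp_rot: [-3.137, 0.0, 1.523]
force: [-0.1, 0.6, 0.7]
grip_width: 88.4
grasp_force: 0.0
clock: 26.2
eef_pos: [527.8, 262.0, 223.8]
tcp_rot: [-3.138, 0.001, 1.528]
force: [0.2, -0.9, 0.0]
grip_width: 87.9
grasp_force: 0.0
clock: 26.53
eef_pos: [529.0, 264.5, 225.8]
tcp_rot: [-3.141, 0.001, 1.526]
force: [-0.2, 0.0, -0.3]
grip_width: 88.2
grasp_force: 0.0
156 [ 565.74640142 -257.34532645  102.3523491 ] [53.02871984 62.05213474 11.99121783]
```

View pics/t3.png

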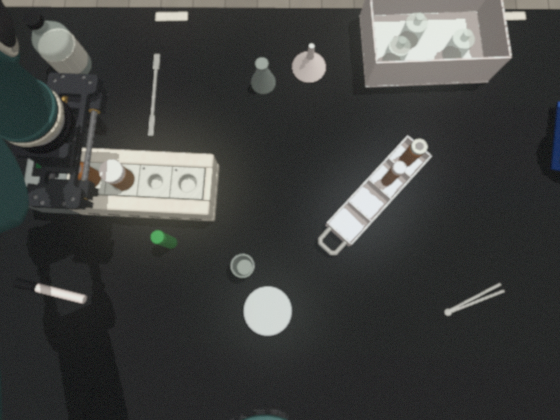

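Septum (418,147) and slim (398,168) stand in the two far compartments. Now the wide vial.

```bash
python3 -m creep '[[0.03,0.08,-0.5,0,0,0,1],[0,0,-0.8,0,0,0,1],[0,0,-0.8,0,0,0,1],[0,0,-0.8,0,0,0,1],[0,0,-0.8,0,0,0,1],[0,0,-0.5,0,0,0,1],[0,0,-0.2,0,0,0,1],[0,0,-0.1,0,0,0,1],[0,0,0,0,0,0,1],[0,0,0,0,0,0,1],[0,0,0,0,0,0,1]]'
```

```text
clock: 27.5
eef_pos: [530.9, 268.0, 115.1]
tcp_rot: [3.139, -0.001, 1.527]
force: [0.9, -0.4, 0.7]
grip_width: 88.2
grasp_force: 0.0
```

```bash
python3 -m creep '[[-0.04,-0.04,-0.04,0,0,0,0.6],[0,0,0,0,0,0,0.2],[0,0,0,0,0,0,0],[0,0,0,0,0,0,-1],[0,0,0,0,0,0,-1],[0,0,0,0,0,0,-1],[0,0,0,0,0,0,-1],[0,0,0,0,0,0,-1],[0,0,0,0,0,0,-1],[0,0,0,0,0,0,-1],[0,0,0,0,0,0,-1],[0,0,0,0,0,0,-1]]' 18
```

```text
clock: 28.5
eef_pos: [529.0, 266.7, 112.8]
tcp_rot: [3.141, -0.0, 1.527]
force: [1.7, -0.4, -0.4]
grip_width: 39.6
grasp_force: 18.0
```

```bash
python3 -m creep '[[0,0,0.2,0,0,0,-1],[0,0,0.4,0,0,0,-1],[0,0,0.6,0,0,0,-1],[0,0,0.8,0,0,0,-1],[0,0,0.8,0,0,0,-1],[0,0,0.8,0,0,0,-1],[0,0,0.6,0,0,0,-1],[0,0,0.4,0,0,0,-1],[0,0,0,0,0,0,-1],[0,0,0,0,0,0,-1]]' && python3 -m creep '[[-0.09,-0.4,0,0,0,0.4,-1],[-0.09,-0.8,0,0,0,0.83,-1],[-0.09,-0.9,0,0,0,0.83,-1],[-0.09,-0.9,0,0,0,0.83,-1],[-0.09,-0.9,0,0,0,0.83,-1],[-0.09,-0.9,0,0,0,0.83,-1],[-0.09,-0.9,0,0,0,0.83,-1],[-0.09,-0.9,0,0,0,0.83,-1],[-0.09,-0.9,0,0,0,0.83,-1],[-0.09,-0.9,0,0,0,0.83,-1],[0,-0.9,0,0,0,0.45,-1]]' && python3 -m creep '[[0,-0.9,0,0,0,0,-1],[0,-0.9,0,0,0,0,-1],[0,-0.9,0,0,0,0,-1],[0,-0.9,0,0,0,0,-1],[0,-0.9,0,0,0,0,-1],[0,-0.9,0,0,0,0,-1],[0,-0.9,0,0,0,0,-1],[0,-0.9,0,0,0,0,-1],[0,-0.9,0,0,0,0,-1],[0,-0.7,0,0,0,0,-1],[0,-0.3,0,0,0,0,-1],[0,0,0,0,0,0,-1]]' && python3 -m creep '[[0,0,0,0,0,0,-1],[0,0,0,0,0,0,-1]]'
```

```text
clock: 29.33
eef_pos: [528.8, 266.7, 228.2]
tcp_rot: [3.141, -0.0, 1.527]
force: [-0.6, 0.1, -1.6]
grip_width: 39.6
grasp_force: 18.0
clock: 30.25
eef_pos: [504.5, 33.1, 225.8]
tcp_rot: [-3.139, -0.003, 2.402]
force: [0.4, 0.3, -1.1]
grip_width: 39.4
grasp_force: 18.0
clock: 31.25
eef_pos: [505.4, -194.3, 226.2]
tcp_rot: [-3.141, -0.003, 2.396]
force: [0.5, -0.3, -1.4]
grip_width: 39.5
grasp_force: 18.0
clock: 31.42
eef_pos: [506.0, -192.3, 227.0]
tcp_rot: [3.142, -0.002, 2.398]
force: [0.5, -0.1, -1.1]
grip_width: 39.4
grasp_force: 18.0
```

```bash
python3 -m creep '[[0.03,-0.25,-0.3,0,0,0,-1],[0,0,-0.7,0,0,0,-1],[0,0,-0.8,0,0,0,-1],[0,0,-0.8,0,0,0,-1],[0,0,-0.8,0,0,0,-1],[0,0,-0.8,0,0,0,-1],[0,0,-0.7,0,0,0,-1],[0,0,-0.4,0,0,0,-1],[0,0,0,0,0,0,-1],[0,0,0,0,0,0,-1],[0,0,0,0,0,0,-1]]'&& python3 -m creep '[[0,0,-0.3,0,0,0,-1],[0,0,-0.3,0,0,0,-1],[0,0,-0.3,0,0,0,-1],[0,0,-0.1,0,0,0,-1],[0,0,0,0,0,0,-1],[0,0,0,0,0,0,-1],[0,0,0,0,0,0,-1]]'
```

```text
clock: 32.33
eef_pos: [508.0, -199.8, 96.2]
tcp_rot: [3.141, 0.002, 2.398]
force: [0.5, 0.1, -1.9]
grip_width: 39.3
grasp_force: 18.0
clock: 32.92
eef_pos: [507.2, -199.7, 70.3]
tcp_rot: [3.142, 0.0, 2.398]
force: [0.3, 0.6, -1.6]
grip_width: 39.3
grasp_force: 18.0
```

```bash
python3 -m creep '[[0,0,-0.2,0,0,0,-1],[0,0,-0.16,0,0,0,-1],[0,0,-0.12,0,0,0,-1],[0,0,0,0,0,0,-1],[0,0,0,0,0,0,-1],[0,0,0,0,0,0,-1]]'&& python3 -m creep '[[0,0,-0.04,0,0,0,-1],[0,0,0,0,0,0,-1],[0,0,0,0,0,0,-1]]'
```

```text
clock: 33.42
eef_pos: [507.1, -199.6, 58.1]
tcp_rot: [-3.142, -0.0, 2.398]
force: [0.8, -0.7, -1.2]
grip_width: 39.4
grasp_force: 18.0
clock: 33.67
eef_pos: [507.2, -199.7, 57.3]
tcp_rot: [3.142, 0.0, 2.398]
force: [-0.8, 0.4, -2.3]
grip_width: 39.5
grasp_force: 18.0
```

```bash
python3 -m creep '[[0,0,-0.04,0,0,0,-1],[0,0,0,0,0,0,-1],[0,0,0,0,0,0,-1]]'
```

```text
clock: 33.92
eef_pos: [507.4, -199.8, 56.8]
tcp_rot: [3.141, 0.001, 2.398]
force: [-0.3, 0.9, 3.6]
grip_width: 39.1
grasp_force: 18.0
```

```bash
python3 -m creep '[[0,0,0,0,0,0,0],[0,0,0,0,0,0,0.2],[0,0,0,0,0,0,0.5],[0,0,0,0,0,0,0.5],[0,0,0,0,0,0,0.5],[0,0,0,0,0,0,0.5],[0,0,0,0,0,0,0.5],[0,0,0,0,0,0,0.5]]' && python3 -m creep '[[0,0,0.3,0,0,0,0.6],[0,0,0.6,0,0,0,0.6],[0,0,0.9,0,0,0,0.6],[0,0,1,0,0,0,0.6],[0,0,1,0,0,0,0.8],[0,0,1,0,0,0,1],[0,0,1,0,0,0,1],[0,0,0.9,0,0,0,1],[0,0,0.2,0,0,0,1],[0,0,0,0,0,0,1]]'; python3 -m creep '[[0.1,0.5,0,0,0,-0.6,1],[0.1,0.9,0,0,0,-0.8,1],[0.1,0.9,0,0,0,-0.8,1],[0.1,0.9,0,0,0,-0.8,1],[0.1,0.9,0,0,0,-0.8,1],[0.1,0.9,0,0,0,-0.8,1],[0.1,0.9,0,0,0,-0.8,1],[0.1,0.9,0,0,0,-0.8,1],[0.1,0.9,0,0,0,-0.8,1],[0.1,0.9,0,0,0,-0.8,1],[0,0.9,0,0,0,-0.52,1]]' && python3 -m creep '[[0,0.9,0,0,0,0,1],[0,0.9,0,0,0,0,1],[0,0.9,0,0,0,0,1],[0,0.9,0,0,0,0,1],[0,0.9,0,0,0,0,1],[0,0.9,0,0,0,0,1],[0,0.9,0,0,0,0,1],[0,0.9,0,0,0,0,1],[0,0.9,0,0,0,0,1],[0,0.9,0,0,0,0,1],[0,0.9,0,0,0,0,1],[0,0.6,0,0,0,0,1]]' && python3 -m creep '[[0,0.7,0,0,0,0,1],[0,0.4,0,0,0,0,1],[0,0,0,0,0,0,1],[0,0,0,0,0,0,1],[0,0,0,0,0,0,1]]'
```

```text
clock: 34.58
eef_pos: [507.1, -199.6, 56.2]
tcp_rot: [-3.142, -0.0, 2.398]
force: [0.2, 0.3, -0.1]
grip_width: 66.0
grasp_force: 0.0
clock: 35.42
eef_pos: [508.5, -200.2, 231.4]
tcp_rot: [3.14, 0.005, 2.398]
force: [0.4, -0.2, -1.0]
grip_width: 88.0
grasp_force: 0.0
clock: 36.33
eef_pos: [531.1, 38.9, 226.3]
tcp_rot: [-3.138, 0.0, 1.523]
force: [0.5, -0.0, -0.1]
grip_width: 88.4
grasp_force: 0.0
clock: 37.33
eef_pos: [530.8, 301.7, 226.1]
tcp_rot: [-3.138, 0.001, 1.528]
force: [0.4, -1.6, 0.3]
grip_width: 88.1
grasp_force: 0.0
clock: 37.75
eef_pos: [531.9, 326.9, 228.1]
tcp_rot: [-3.141, 0.001, 1.527]
force: [0.0, 0.3, 0.7]
grip_width: 87.9
grasp_force: 0.0
```

```bash
python3 -m creep '[[0,0,-0.5,0,0,0,1],[0,0,-0.8,0,0,0,1],[0,0,-0.8,0,0,0,1],[0,0,-0.8,0,0,0,1],[0,0,-0.7,0,0,0,1],[0,0,-0.4,0,0,0,1],[0,0,-0.2,0,0,0,1],[0,0,-0.1,0,0,0,1],[0,0,0,0,0,0,1],[0,0,0,0,0,0,1],[0,0,0,0,0,0,1]]'
```

```text
clock: 38.67
eef_pos: [533.0, 328.3, 122.6]
tcp_rot: [3.139, -0.001, 1.527]
force: [0.3, 1.0, 1.0]
grip_width: 88.1
grasp_force: 0.0
```

```bash
python3 -m creep '[[-0.04,-0.04,-0.08,0,0,0,0.6],[0,0,0,0,0,0,0.2],[0,0,0,0,0,0,0],[0,0,0,0,0,0,-1],[0,0,0,0,0,0,-1],[0,0,0,0,0,0,-1],[0,0,0,0,0,0,-1],[0,0,0,0,0,0,-1],[0,0,0,0,0,0,-1],[0,0,0,0,0,0,-1],[0,0,0,0,0,0,-1],[0,0,0,0,0,0,-1]]' 18
```

```text
clock: 39.67
eef_pos: [531.2, 326.9, 119.3]
tcp_rot: [3.141, -0.0, 1.527]
force: [0.5, 0.4, 0.3]
grip_width: 35.5
grasp_force: 17.9
```

```bash
python3 -m creep '[[0,0,0.2,0,0,0,-1],[0,0,0.4,0,0,0,-1],[0,0,0.6,0,0,0,-1],[0,0,0.8,0,0,0,-1],[0,0,0.8,0,0,0,-1],[0,0,0.8,0,0,0,-1],[0,0,0.6,0,0,0,-1],[0,0,0.4,0,0,0,-1],[0,0,0,0,0,0,-1],[0,0,0,0,0,0,-1]]' && python3 -m creep '[[-0.27,-0.4,0,0,0,0.4,-1],[-0.27,-0.8,0,0,0,0.83,-1],[-0.27,-0.9,0,0,0,0.83,-1],[-0.27,-0.9,0,0,0,0.83,-1],[-0.27,-0.9,0,0,0,0.83,-1],[-0.27,-0.9,0,0,0,0.83,-1],[-0.27,-0.9,0,0,0,0.83,-1],[-0.27,-0.9,0,0,0,0.83,-1],[-0.27,-0.9,0,0,0,0.83,-1],[-0.27,-0.9,0,0,0,0.83,-1],[0,-0.9,0,0,0,0.45,-1]]' && python3 -m creep '[[0,-0.9,0,0,0,0,-1],[0,-0.9,0,0,0,0,-1],[0,-0.9,0,0,0,0,-1],[0,-0.9,0,0,0,0,-1],[0,-0.9,0,0,0,0,-1],[0,-0.9,0,0,0,0,-1],[0,-0.9,0,0,0,0,-1],[0,-0.9,0,0,0,0,-1],[0,-0.9,0,0,0,0,-1],[0,-0.9,0,0,0,0,-1],[0,-0.7,0,0,0,0,-1],[0,-0.4,0,0,0,0,-1]]' && python3 -m creep '[[0,0,0,0,0,0,-1],[0,0,0,0,0,0,-1],[0,0,0,0,0,0,-1]]'
```

```text
clock: 40.5
eef_pos: [531.2, 327.0, 234.9]
tcp_rot: [3.141, -0.001, 1.527]
force: [-0.1, 0.5, -1.0]
grip_width: 35.4
grasp_force: 17.9
clock: 41.42
eef_pos: [461.2, 93.2, 232.2]
tcp_rot: [-3.138, -0.003, 2.402]
force: [-0.0, 0.3, -1.3]
grip_width: 35.7
grasp_force: 17.9
clock: 42.42
eef_pos: [462.5, -159.5, 232.5]
tcp_rot: [-3.14, -0.003, 2.397]
force: [-0.4, 0.2, -1.6]
grip_width: 35.2
grasp_force: 17.9
clock: 42.67
eef_pos: [463.2, -157.2, 233.6]
tcp_rot: [3.142, -0.002, 2.398]
force: [0.3, -0.4, -0.8]
grip_width: 35.3
grasp_force: 17.9
```

```bash
python3 -m creep '[[0,0,-0.3,0,0,0,-1],[0,0,-0.7,0,0,0,-1],[0,0,-0.8,0,0,0,-1],[0,0,-0.8,0,0,0,-1],[0,0,-0.8,0,0,0,-1],[0,0,-0.8,0,0,0,-1],[0,0,-0.7,0,0,0,-1],[0,0,-0.4,0,0,0,-1],[0,0,0,0,0,0,-1],[0,0,0,0,0,0,-1],[0,0,0,0,0,0,-1]]'&& python3 -m creep '[[0,0,-0.3,0,0,0,-1],[0,0,-0.3,0,0,0,-1],[0,0,-0.3,0,0,0,-1],[0,0,-0.1,0,0,0,-1],[0,0,0,0,0,0,-1],[0,0,0,0,0,0,-1],[0,0,0,0,0,0,-1]]'
```

```text
clock: 43.58
eef_pos: [464.4, -158.1, 102.6]
tcp_rot: [3.141, 0.001, 2.398]
force: [0.4, 0.5, -0.9]
grip_width: 35.5
grasp_force: 17.9
clock: 44.17
eef_pos: [463.7, -158.2, 76.8]
tcp_rot: [3.142, 0.0, 2.398]
force: [0.2, 0.2, -1.4]
grip_width: 35.5
grasp_force: 17.9
```

```bash
python3 -m creep '[[0,0,-0.2,0,0,0,-1],[0,0,-0.16,0,0,0,-1],[0,0,-0.12,0,0,0,-1],[0,0,0,0,0,0,-1],[0,0,0,0,0,0,-1],[0,0,0,0,0,0,-1]]'&& python3 -m creep '[[0,0,-0.04,0,0,0,-1],[0,0,0,0,0,0,-1],[0,0,0,0,0,0,-1]]'
```

```text
clock: 44.67
eef_pos: [463.6, -158.1, 64.6]
tcp_rot: [-3.142, -0.0, 2.398]
force: [-0.9, -0.1, -0.6]
grip_width: 35.0
grasp_force: 17.9
clock: 44.92
eef_pos: [463.7, -158.1, 63.8]
tcp_rot: [3.142, 0.0, 2.398]
force: [0.0, 0.2, -0.8]
grip_width: 35.3
grasp_force: 17.9
```

```bash
python3 -m creep '[[0,0,-0.04,0,0,0,-1],[0,0,0,0,0,0,-1],[0,0,0,0,0,0,-1]]'
```

```text
clock: 45.17
eef_pos: [464.0, -158.3, 63.1]
tcp_rot: [3.141, 0.001, 2.398]
force: [-0.0, 0.5, 2.4]
grip_width: 35.1
grasp_force: 17.8
```

Contact again. Releasing, rising, and moving clear to look.

```bash
python3 -m creep '[[0,0,0,0,0,0,0],[0,0,0,0,0,0,0.2],[0,0,0,0,0,0,0.5],[0,0,0,0,0,0,0.5],[0,0,0,0,0,0,0.5],[0,0,0,0,0,0,0.5],[0,0,0,0,0,0,0.5],[0,0,0,0,0,0,0.5]]' && python3 -m creep '[[0,0,0.3,0,0,0,0.6],[0,0,0.6,0,0,0,0.6],[0,0,0.9,0,0,0,0.6],[0,0,1,0,0,0,0.6],[0,0,1,0,0,0,0.8],[0,0,1,0,0,0,1],[0,0,1,0,0,0,1],[0,0,0.9,0,0,0,1],[0,0,0.2,0,0,0,1],[0,0,0,0,0,0,1]]' && python3 -m creep '[[0,0.5,0,0,0,0,1],[0,0.9,0,0,0,0,1],[0,0.9,0,0,0,0,1],[0,0.9,0,0,0,0,1],[0,0.9,0,0,0,0,1],[0,0.9,0,0,0,0,1],[0,0.9,0,0,0,0,1],[0,0.9,0,0,0,0,1],[0,0.5,0,0,0,0,1],[0,0,0,0,0,0,1],[0,0,0,0,0,0,1],[0,0,0,0,0,0,1]]'
python3 - <<'E'
from h import *
c=cap('top');f=c['frame'][120:270,300:450]; cv2.imwrite('pics/t4.png',cv2.resize(f,None,fx=3.5,fy=3.5)[:,:,::-1])
P=cloud(c)[130:258,312:436].reshape(-1,3)
e=np.array([-.736,.677]);x=np.array([.677,.736]);d=P[:,:2]-[529.1,-219.2];Y=d@e;X=d@x
for y0 in(90,30,-30,-90):
    m=(abs(Y-y0)<28)&(P[:,2]>45)&(P[:,2]<120); zt=np.percentile(P[m,2],97); k=m&(P[:,2]>zt-5)
    print(y0,'top',zt.round(1),'y',(Y[k].min()+Y[k].max())/2,'x',(X[k].min()+X[k].max())/2,'w',np.ptp(Y[k]))
E
```

```text
clock: 45.83
eef_pos: [463.6, -158.1, 62.7]
tcp_rot: [-3.142, -0.0, 2.398]
force: [1.1, -0.1, 0.3]
grip_width: 65.8
grasp_force: 0.0
clock: 46.67
eef_pos: [464.9, -158.7, 237.7]
tcp_rot: [3.14, 0.005, 2.398]
force: [0.4, -0.3, -1.7]
grip_width: 88.2
grasp_force: 0.0
clock: 47.67
eef_pos: [462.7, 24.3, 233.8]
tcp_rot: [-3.14, -0.002, 2.398]
force: [-0.0, 0.9, -0.7]
grip_width: 88.2
grasp_force: 0.0
90 top 104.3 y 90.87448937268867 x 2.206436217176888 w 20.253313183335678
30 top 90.5 y 30.611871943930396 x -0.42017254343941524 w 40.274512617552816
-30 top 106.3 y -29.27735334130686 x 0.9360336624049062 w 23.07108150256476
-90 top 95.4 y -90.16361909334162 x 0.37627639207911834 w 29.709983317978597
```

View pics/t4.png

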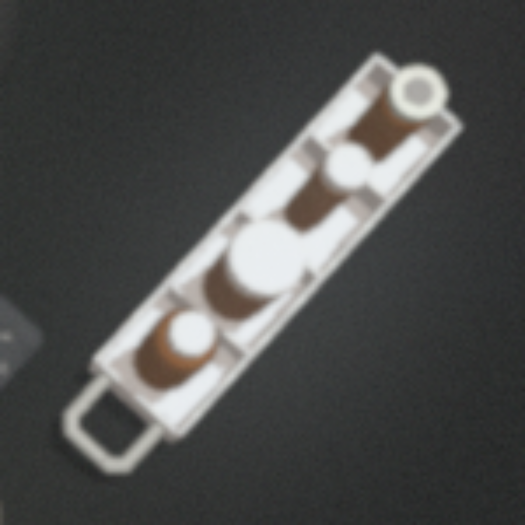

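From the handle the row is bottle (185,335), wide (265,258), slim (348,165), septum (418,92). All stand upright and within about 2 mm of their compartment centres, so I'm handing in.

```bash
python3 -c "
from cell import ctrl
print(ctrl.finish_job())"
```

```text
the job is handed in; nothing more can be done
None
```

I moved all four vials to the rack in their original order from the handle (bottle, wide, slim, septum); the last picture showed each upright and within about 3 mm of its compartment's centre. The job is handed in, though the hand-in call returned no verdict.

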